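Hold the glass test block in the beam of the lamp-and-meter rail

ROBOT

A 6-joint arm with a two-finger parallel gripper is mounted at the origin on the work surface. World frame = base frame: x ahead of the robot, y to its left, z up, the work surface at z = 0. Lengths are in m, angles in rad, forces in N, time in s.
With the tool pointing down it reaches from about 0.3 to 0.875 m from the base axis. Payload 6.4 kg.
Tool frame: the origin (TCP) lies where the fingers leave the gripper's body, on its centre line; the fingertips stand 64 mm ahead of it and the grasp point (between the pads) lies 45 mm ahead of it; z points along the fingers, y is the direction in which the jaws open and shut (so a half turn about z gives the same grasp; the last joint's range is limited). The gripper opens to 88 mm and grips with 3 to 60 N. Pads are 18 mm wide; open, the fingers measure 123 mm over their backs; the gripper's body (75 mm by 187 mm) begins 45 mm behind the grasp point.
Start: joints at [-1.351, 0.181, 1.607, -0, 1.354, -0.206], TCP at [0.238, -0.524, 0.303] pointing down, gripper open.
Joint ranges: [-2.99, 2.99], [-0.89, 2.07], [0.3, 2.58], [-1.14, 4.28], [0, 2.63], [-3.12, 3.12]. Speed limits (rad/s): [2.57, 2.57, 3.01, 3.14, 3.14, 3.14].

INTERFACE

Orientations are given as a unit quaternion [w, x, y, z].
In Python, from plant import read_state, optics, ctrl gives the robot as it stands.
- The arm moves only by the tool carry_out, never from a script. Its argument "commands" is a list of rows, each a list of 3 entries, a list of its own where there are three numbers: the shift along the tool's x, y, z each as a share of 0.15 m, from -1 to 1, then the turn about the tool's z as a share of 360 degrees, from -1 to 1, then the gripper command: -1 is shut, 1 is fully open, values between are in proportion. A call has exactly 10 rows; each row shifts and turns the commanded pose from where the row before left it, along the tool's axes as they then stand; what a row does not reach is not made up. A row lasts 1/8 s, in which the tool goes at most 62.5 mm and 10.7 degrees, less where a joint would pass 70% of its speed; a pose out of reach is approached as far as the arm can. A call with a number of a shift or a turn outside -1 to 1 is refused whole. A call with a gripper value outside its range is refused whole. The fingers move at their own pace and stop on an object; "newtons" is the grip in N (left out, the last holds). Time passes only in rows, so rows that do not move let the fingers close, or fill a call up. It gives the time, the measured TCP pose, the force and the opening at its end, in the units of the state.
- read_state(): the state, without advancing time (a new reading comes with each control period).
- optics.get_image(name): name is "scene" or "side" or "wrist"; returns a dict with "pixels" (384x512x3 uint8, red, green, blue), "K" (3x3 intrinsics, pixels), "R" (3x3) and "t" (3): a world point X has camera coordinates R X + t; the wrist camera has in their place "hand_eye" (4x4, takes a point from camera to tool coordinates, whose origin is the TCP and whose axes are the flange's). Camera axes: x right, y down, z forward; pixel columns grow to the right and rows downward; lengths in m; the calibration is good to about 2 mm. A picture is of the moment at which its call begins: read the wrist's pose just before it. There is no depth.
- ctrl.finish_job(): hands the job in, once; it reports no verdict.
The state is a dict: "t": time; "joint_pos": joint angles; "joint_velocities": joint speeds; "effort": joint torques, N m; "tcp_pos": TCP position; "tcp_rot": TCP orientation; "ft_force": force on the tool from outside, world axes, zero at the start; "moment": the same for the moment, N m; "finger_gap": finger opening in m.
Only numpy, scipy, OpenCV 4.12 (cv2) and the standard library are available. Lean on these libraries where they do the work, as an engineer would, in place of code of your own. Each camera call takes 0.05 s, during which the arm holds its last target. There are 200 camera calls.

TASK

Check the glass test block on the lamp-and-meter rail: first take the aperture blade from its rack, slide it down into the slot on top of the lamp until it is fully home, and let go of it. Then pick up the glass block by its two frosted side faces only - never touch the polished end faces with the fingers - and hold it upright and still halfway between lamp and meter, touching neither, so that the beam enters square to a polished end and passes through the middle of the block. Finish while still holding it there in the gripper, and leave the transmitter, the battery caddy and the marker pen where they are.

Things in the scene. Friction and masses are not known exactly. Their poses are not given: they have to be found in the camera images.
- bench: Lamp-and-meter rail, fixed, 410 mm long: black finned lamp head on a post at its +y end (140 mm high, y 58 to 200 mm, 62 mm wide), light meter (52 mm black disc, white dome, grey display box) at its -y end. Origin on the table below the middle of the gap, open from y -58 to 58 mm; y along the rail to the lamp, z up. The beam runs level along -y, 110 mm up. Rail top 22 mm, carriers 40 mm up.
- beam (a point): Point on the beam's axis in the middle of the gap between lamp and meter, 110 mm above the table; axes as the rail's (y along the beam towards the lamp).
- slot (a point): Middle of the slot's mouth on top of the lamp's gate (dark steel block, 60 mm in x, 26 mm in y), 140 mm above the table, 105 mm from point beam towards the lamp; axes as the rail's. The slot goes straight down, 50 mm deep, 39 mm long in x, 6 mm wide in y (along the beam), with a 2.5 mm chamfer round its mouth.
- gate (a point): Point on the beam's axis inside the slot, 30 mm below its mouth: the blade's window lies here when the blade is fully home.
- blade: Aperture blade, 60 g, upright in the rack: steel strip 36 mm wide (x), 3 mm thick (y), 48 mm long (z), 12 mm window; then a shoulder 50 x 16 mm (z 48 to 54 mm) and a grip 30 mm wide (x), 12 mm thick (y), z 54 to 86 mm. Origin: middle of the strip's lower edge, z up. Fully home, the shoulder rests on the gate (lower edge 48 mm below the slot's mouth), square across the beam, either way round.
- blade_window (a point): Centre of the blade's window, 18 mm above its lower edge.
- rack: The blade's rack, fixed: two aluminium cheeks with grooves on a base 76 mm (x) by 56 mm (y), 54 mm high; its place and turn change. The blade hangs in it by its shoulder, lower edge 6 mm above the table, thickness along the rack's y. Origin under its centre.
- block: Glass test block, 108 g, upright in its stand: 24 mm wide (x), 36 mm long (y), 50 mm high (z). The broad sides (36 x 50 mm, facing +x and -x) are frosted and may be gripped; the narrow ends (24 x 50 mm, facing +y and -y) are clear and polished: the light goes through them along y, either end to the lamp. Origin at the centre of the underside.
- block_center (a point): Centre of the glass block, 25 mm above its underside.
- stand: The block's stand, fixed: a flat black plastic plate 62 mm (x) by 76 mm (y), 10 mm high, with a recess 6 mm deep and 1.5 mm wider all round than the block; its place and turn change, and it can change places with the rack. Origin under its centre, y along the block's length.
- bodypack: Bystander: black bodypack transmitter 64 x 78 x 20 mm lying flat, with a stub antenna 51 mm long on its +y end. Origin at the centre of its underside.
- caddy: Bystander: white battery caddy 34 x 66 mm, 46 mm high, with four round cells in its top (52 mm in all). Origin at the centre of its underside.
- marker: Bystander: marker pen 135 mm long along x, 12 mm thick, lying. Origin at the middle of its underside.
Not all that is in view belongs to the job. What is shaped like the block but pink or purple is not meant.

How it is judged:
On the way, in this order (a step that is already met when the one before it is completed fails the run):
1. the aperture blade is fully home in the lamp's slot and let go (distance between blade_window and gate below 0.004 m and angle between the y axis of blade and the y axis of bench, either way round below 0.12 rad and contact force between the fingers and blade below 0.1 N), for 0.2 s.
2. the glass block is lifted clear of its stand by its frosted sides (contact force between the fingers and block_c0 above 1 N and contact force between block and bench below 0.05 N and contact force between block and stand below 0.05 N and contact force between block and rack below 0.05 N and contact force between block and blade below 0.05 N and height (world z) of block above 0.03 m and angle between block's own z axis and vertical below 0.3 rad), for 0.2 s.
At the end, for the whole second after the job is handed in: Blade untouched, window within 4 mm of site gate, square within 0.12 rad. Block held by frosted sides (over 1 N), touching nothing else, centre within 5 mm sideways, 8 mm in height, 25 mm along the beam of site beam; along the beam and upright within 0.12 rad; under 20 mm/s and 0.2 rad/s (all of step 1 and contact force between the fingers and block_c0 above 1 N and contact force between block and bench below 0.05 N and contact force between block and stand below 0.05 N and contact force between block and rack below 0.05 N and contact force between block and blade below 0.05 N and x of block_center in the frame of beam between -0.005 and 0.005 m and y of block_center in the frame of beam between -0.025 and 0.025 m and z of block_center in the frame of beam between -0.008 and 0.008 m and angle between the y axis of block and the y axis of bench, either way round below 0.12 rad and angle between block's own z axis and vertical below 0.12 rad and linear speed of block below 0.02 m/s and angular speed of block below 0.2 rad/s); the arm keeps its last pose, push and grip.
It fails at once if the fingers touch a polished end face of the glass block (contact force between the fingers and block_c1 above 0.3 N or contact force between the fingers and block_c2 above 0.3 N).
It fails at once if the bodypack transmitter is moved more than 20 mm (distance of bodypack from where it was at the start of the episode above 0.02 m).
It fails at once if the battery caddy is moved more than 20 mm (distance of caddy from where it was at the start of the episode above 0.02 m).
It fails at once if the marker pen is moved more than 20 mm (distance of marker from where it was at the start of the episode above 0.02 m).
It also fails if it takes over 58 s, if anything falls off the work surface, if the arm or the gripper's body presses on something with over 40 N, if the wrist force passes 120 N, or if a joint passes its speed limit or range.

## Working session

There is one attempt and no reset: what is moved stays moved. The work goes in short steps, Python scripts to look and compute and a tool call to move; the robot and the scene stay as the last step left them, time stands still between calls to the robot, and variables do not carry over. Pictures are saved under pics/ and viewed, about 8 in all and at most 12, crops included, and the job is handed in when it is done.

Besides the shell and the picture viewer there is one more tool, called after "Request:" as a command line: name --argument value ..., lists and objects as JSON in quotes. carry_out: Moves the arm, as the interface text tells. Its arguments: {"type":"object","properties":{"commands":{"type":"array"},"newtons":{"type":"number"}},"required":["commands"]}

```bash
mkdir -p pics; ls; python3 - <<'E'
from plant import read_state, optics, ctrl
import cv2,numpy as np
print(read_state())
for n in ["scene","side","wrist"]:
    d=optics.get_image(n); cv2.imwrite(f"pics/{n}0.png",d["pixels"][:,:,::-1])
    np.savez(f"{n}0.npz",**d); print(n,d["K"].tolist(),{k:np.round(d[k],4).tolist() for k in d if k in("R","t","hand_eye")})
a=[cv2.imread(f"pics/{n}0.png") for n in ["scene","side"]]
E
```

```text
pics
{'t': 0.0, 'joint_pos': array([-1.35126366e+00,  1.81521880e-01,  1.60794946e+00,  1.89609138e-05,
        1.35381055e+00, -2.06285412e-01]), 'joint_velocities': array([ 8.26000267e-05, -3.14736301e-04, -5.55598807e-04,  8.26890089e-04,
        1.27814934e-03, -1.42174908e-04]), 'effort': array([-1.74117220e-03, -4.33874452e+01, -3.41845465e+01,  7.01637799e-02,
        3.86259856e-02, -1.49019434e-04]), 'tcp_pos': array([ 0.23745046, -0.52323583,  0.30184912]), 'tcp_rot': array([-8.44662297e-04,  9.77420444e-01,  2.11302065e-01,  3.66181527e-06]), 'ft_force': array([0.68306252, 0.32120141, 0.46653669]), 'moment': array([-0.00968785,  0.01609691, -0.03748349]), 'finger_gap': 0.08779081746596216}
scene [[489.1536051502779, 0.0, 263.1514952335129], [0.0, 489.1536051502779, 192.62114881390812], [0.0, 0.0, 1.0]] {'R': [[-0.0747, 0.9971, 0.0136], [0.8304, 0.0698, -0.5528], [-0.5521, -0.03, -0.8332]], 't': [0.0397, -0.33, 1.6916]}
side [[352.64551687585833, 0.0, 255.41070956999675], [0.0, 352.64551687585833, 193.15312595515363], [0.0, 0.0, 1.0]] {'R': [[-0.8565, -0.5161, -0.0012], [-0.4009, 0.6669, -0.6282], [0.325, -0.5375, -0.7781]], 't': [0.4132, 0.26, 0.8351]}
wrist [[336.4216679302604, 0.0, 256.1461288804508], [0.0, 336.4216679302604, 191.86996523299246], [0.0, 0.0, 1.0]] {'hand_eye': [[-0.0004, -0.9509, -0.3094, 0.08], [1.0, -0.0006, 0.0004, -0.0002], [-0.0006, -0.3094, 0.9509, -0.0818], [0.0, 0.0, 0.0, 1.0]]}
```

View pics/scene0.png

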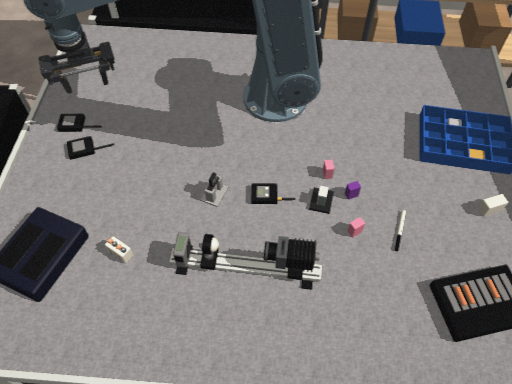

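View pics/side0.png

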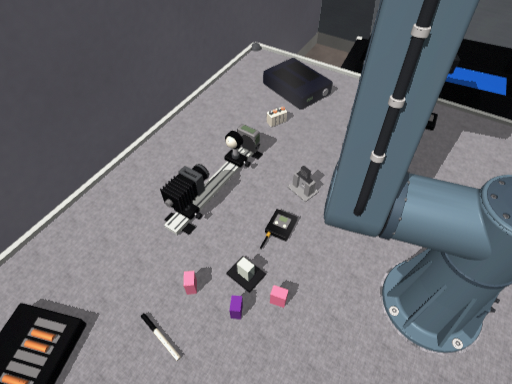

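The scene view shows the rack with the blade at about (215,190), the stand and glass block at (320,198), the bodypack at (265,193), the rail from (180,258) to (310,270) with the lamp on the right (+y), the caddy at (118,247) and the marker at (400,230). The side view agrees. I'll get rough positions next.

```bash
cat > h.py <<'E'
from plant import read_state, optics, ctrl
import numpy as np, cv2, sys
from scipy.spatial.transform import Rotation as Ro
def load(f): return dict(np.load(f))
def rot(q): return Ro.from_quat(np.r_[q[1:],q[0]]).as_matrix()
def shot(n,f):
    s=read_state(); d=dict(optics.get_image(n))
    if "hand_eye" in d:
        T=np.eye(4);T[:3,:3]=rot(s["tcp_rot"]);T[:3,3]=s["tcp_pos"]
        M=np.linalg.inv(T@d["hand_eye"]); d["R"],d["t"]=M[:3,:3],M[:3,3]
    np.savez(f+".npz",**d); cv2.imwrite(f"pics/{f}.png",d["pixels"][:,:,::-1]); return d
def ray(d,p):
    c=-d["R"].T@d["t"]; v=d["R"].T@np.linalg.inv(d["K"])@np.r_[p,1.]; return c,v/np.linalg.norm(v)
def onz(d,p,z):
    c,v=ray(d,p); return c+v*(z-c[2])/v[2]
def tri(*dp):
    A=np.zeros((3,3));b=np.zeros(3);L=[]
    for d,p in dp:
        c,v=ray(d,p);P=np.eye(3)-np.outer(v,v);A+=P;b+=P@c;L.append((c,P))
    X=np.linalg.solve(A,b); return X,[round(1e3*np.linalg.norm(P@(X-c)),1) for c,P in L]
def proj(d,X):
    q=d["K"]@(d["R"]@X+d["t"]); return q[:2]/q[2]
def go(tcp,yaw=None):
    """shift in tool axes (shares of .15) and turn share for a TCP goal; yaw = world angle of tool y axis"""
    s=read_state();R=rot(s["tcp_rot"]);e=R.T@(np.array(tcp)-s["tcp_pos"])
    a=np.arctan2(R[1,1],R[0,1]); t=None
    if yaw is not None: t=((a-yaw+np.pi/2)%np.pi-np.pi/2)  # tool z down
    print("shares",np.round(e/.15,3),"mm",np.round(e*1e3,1),"turn",None if t is None else (round(t/2/np.pi,4),round(np.degrees(t),2)),"j6",round(s["joint_pos"][5],3),"yawnow",round(np.degrees(a),2))
E
python3 - <<'E'
from h import *
s,w=load("scene0.npz"),load("side0.npz")
for n,a,z in [("rackbase",(215,195),.02),("stand",(320,200),.01),("bodypack",(264,193),.02),("meter",(182,250),.1),("lamp",(295,248),.14),("raill",(172,260),.022),("railr",(321,272),.022),("caddy",(118,247),.05),("marker",(401,230),.01)]:
    print(n,np.round(onz(s,a,z),3))
print("sidechk",onz(w,(305,185),.02),onz(w,(246,272),.01),onz(w,(281,223),.02))
print(np.round(rot(read_state()["tcp_rot"]),3))
E
```

```text
rackbase [ 0.432 -0.15   0.02 ]
stand [0.417 0.16  0.01 ]
bodypack [ 0.413 -0.007  0.02 ]
meter [ 0.658 -0.2    0.1  ]
lamp [0.649 0.086 0.14 ]
raill [ 0.651 -0.238  0.022]
railr [0.654 0.164 0.022]
caddy [ 0.638 -0.382  0.05 ]
marker [0.5   0.392 0.01 ]
sidechk [ 0.40888874 -0.16118784  0.02      ] [0.41261782 0.16100828 0.01      ] [ 0.40522559 -0.00620389  0.02      ]
[[ 0.911  0.413 -0.   ]
 [ 0.413 -0.911  0.001]
 [ 0.    -0.001 -1.   ]]
```

Request:
carry_out --commands '[[[0.328, -0.238, 0], 0, 1], [[0.328, -0.238, 0], 0, 1], [[0.328, -0.238, 0], 0, 1], [[0.328, -0.238, 0], 0, 1], [[0.328, -0.238, 0], 0, 1], [[0.328, -0.238, 0], 0, 1], [[0.328, -0.238, 0], 0, 1], [[0, 0, 0], 0.0226, 1], [[0, 0, 0], 0.0226, 1], [[0, 0, 0], 0.0226, 1]]'

```text
t: 1.4
tcp_pos: [0.448, -0.1533, 0.3025]
tcp_rot: [-0.0, 1.0, -0.002, -0.0]
ft_force: [-0.3, 0.1, -0.6]
finger_gap: 0.088
```

```bash
python3 - <<'E'
from h import *
d=shot("wrist","w1"); s=read_state();print(s["tcp_pos"],s["joint_velocities"].round(3)); go([.5,.12,.3],np.pi/2)
E
```

```text
[ 0.44787857 -0.15349703  0.30245698] [-0.008 -0.001  0.001  0.    -0.001 -0.231]
shares [ 0.33  -1.827  0.017] mm [  49.4 -274.     2.5] turn (np.float64(-0.0016), np.float64(-0.56)) j6 0.999 yawnow -90.56
```

View pics/w1.png

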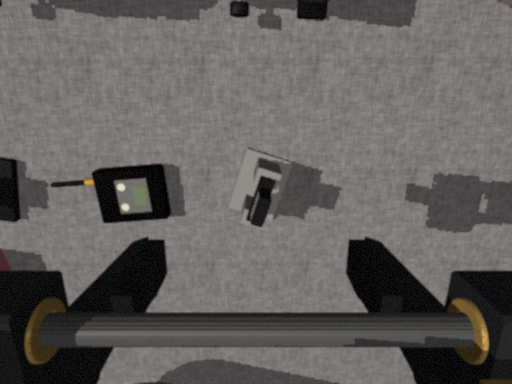

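Wrist view 1 shows the rack with the blade grip near (262,190), turned about 19°. The bodypack is at (133,192) and the meter is at the top edge. I'll move to see the rail next.

Request:
carry_out --commands '[[[0.182, -0.34, 0], 0, 1], [[0.182, -0.34, 0], 0, 1], [[0.182, -0.34, 0], 0, 1], [[0, 0, 0], 0, 1], [[0, 0, 0], 0, 1], [[0, 0, 0], 0, 1], [[0, 0, 0], 0, 1], [[0, 0, 0], 0, 1], [[0, 0, 0], 0, 1], [[0, 0, 0], 0, 1]]'

```text
t: 2.7
tcp_pos: [0.5298, -0.001, 0.3027]
tcp_rot: [-0.0, 1.0, -0.0, 0.0]
ft_force: [0.2, 0.4, -0.1]
finger_gap: 0.088
```

```bash
python3 - <<'E'
from h import *
d=shot("wrist","w2"); s=read_state();print(s["tcp_pos"],s["joint_velocities"].round(3))
E
```

```text
[ 0.52987388 -0.00090315  0.30273381] [ 0.004  0.004  0.     0.    -0.002  0.001]
```

Request:
carry_out --commands '[[[0, -0.334, 0], 0, 1], [[0, -0.334, 0], 0, 1], [[0, -0.334, 0], 0, 1], [[0, 0, 0], 0, 1], [[0, 0, 0], 0, 1], [[0, 0, 0], 0, 1], [[0, 0, 0], 0, 1], [[0, 0, 0], 0, 1], [[0, 0, 0], 0, 1], [[0, 0, 0], 0, 1]]'

```text
t: 4.0
tcp_pos: [0.5299, 0.1493, 0.3027]
tcp_rot: [0.0, 1.0, -0.0, -0.0]
ft_force: [-0.6, -0.1, -0.4]
finger_gap: 0.0882
```

```bash
python3 - <<'E'
from h import *
d=shot("wrist","w3"); s=read_state();print(s["tcp_pos"],s["joint_velocities"].round(3))
a,b=[cv2.imread(f"pics/{n}.png")[:300] for n in("w2","w3")]
cv2.imwrite("pics/w23.png",np.vstack([a,b]))
E
```

```text
[0.52992645 0.1493901  0.30273515] [ 0.     0.002  0.    -0.001 -0.001  0.001]
```

View pics/w23.png

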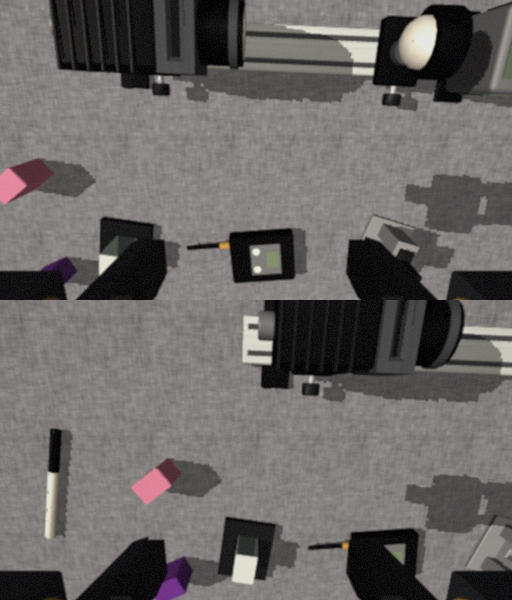

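W2 and W3 show the lamp slot near (173,30) and (397,35). The rail, meter dome (418,42), block (245,255 in w3), bodypack and rack corner are also visible. The lamp is cut off at the top, so I need two shots further out in x.

Request:
carry_out --commands '[[[0.3, 0.1, 0], 0, 1], [[0.3, 0.1, 0], 0, 1], [[0, 0, 0], 0, 1], [[0, 0, 0], 0, 1], [[0, 0, 0], 0, 1], [[0, 0, 0], 0, 1], [[0, 0, 0], 0, 1], [[0, 0, 0], 0, 1], [[0, 0, 0], 0, 1], [[0, 0, 0], 0, 1]]'

```text
t: 5.3
tcp_pos: [0.6199, 0.1194, 0.3027]
tcp_rot: [-0.0, 1.0, -0.0, -0.0]
ft_force: [0.5, -0.1, -0.6]
finger_gap: 0.0883
```

```bash
python3 - <<'E'
from h import *
d=shot("wrist","w4"); s=read_state();print(s["tcp_pos"],s["joint_velocities"].round(3))
E
```

```text
[0.61988197 0.11942474 0.30267912] [ 0.     0.001 -0.001  0.001  0.    -0.001]
```

Request:
carry_out --commands '[[[0, 0.36, 0], 0, 1], [[0, 0.36, 0], 0, 1], [[0, 0, 0], 0, 1], [[0, 0, 0], 0, 1], [[0, 0, 0], 0, 1], [[0, 0, 0], 0, 1], [[0, 0, 0], 0, 1], [[0, 0, 0], 0, 1], [[0, 0, 0], 0, 1], [[0, 0, 0], 0, 1]]'

```text
t: 6.6
tcp_pos: [0.6199, 0.0114, 0.3027]
tcp_rot: [-0.0, 1.0, -0.0, -0.0]
ft_force: [-0.0, -0.2, 0.5]
finger_gap: 0.0879
```

```bash
python3 - <<'E'
from h import *
d=shot("wrist","w5"); s=read_state();print(s["tcp_pos"],s["joint_velocities"].round(3))
a,b=[cv2.convertScaleAbs(cv2.imread(f"pics/{n}.png")[:300],alpha=1.8,beta=20) for n in("w4","w5")]
cv2.imwrite("pics/w45.png",np.vstack([a,b]))
E
```

```text
[0.6198714  0.01137832 0.30270103] [-0.001  0.001  0.    -0.    -0.001 -0.001]
```

View pics/w45.png

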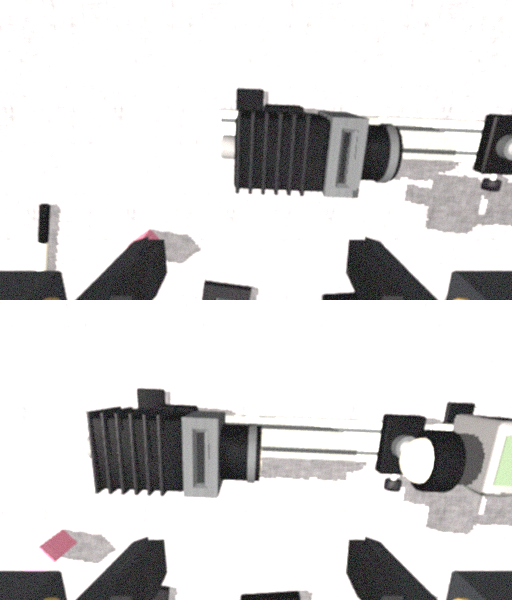

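W4 and W5 show the gate's grey top with the dark slot at about (346,152) and (202,157). Next I'll segment the slot, block, and rack numerically.

```bash
cat > seg.py <<'E'
from h import *
def comps(f,roi,lo,hi,sat=None,amin=60):
    d=load(f+".npz"); x0,y0,x1,y1=roi; im=d["pixels"][y0:y1,x0:x1]
    im=cv2.resize(im,None,fx=4,fy=4,interpolation=cv2.INTER_CUBIC)
    g=cv2.GaussianBlur(cv2.cvtColor(im,cv2.COLOR_RGB2GRAY),(0,0),2)
    m=((g>=lo)&(g<=hi)).astype(np.uint8); n,l,st,c=cv2.connectedComponentsWithStats(m)
    out=[]
    for i in range(1,n):
        if st[i,4]<amin*16: continue
        k,_=cv2.findContours((l==i).astype(np.uint8),cv2.RETR_EXTERNAL,cv2.CHAIN_APPROX_NONE)
        r=cv2.minAreaRect(max(k,key=len)); f4=lambda p:(np.array(p)+.5)/4-.5+[x0,y0]
        out.append((st[i,4]/16,f4(c[i]),f4(r[0]),np.array(r[1])/4,r[2],f4(cv2.boxPoints(r)),[max(k,key=len)[:,0]/4.-.375+[x0,y0]]))
    return d,out
E
python3 - <<'E'
from seg import *
for f,(x,y) in (("w4",(346,152)),("w5",(202,157))):
    p=load(f+".npz")["pixels"].mean(2).astype(int)
    print(f,"row",p[y,x-30:x+31].tolist()); print("col",p[y-52:y+52:2,x].tolist())
p=load("w3.npz")["pixels"]; print(p[222:290:4,245].tolist()); print(p[260,215:280:4].tolist())
p=load("w1.npz")["pixels"].mean(2).astype(int)
for y in range(145,230,6): print(y,p[y,225:297:3].tolist())
E
```

```text
w4 row [19, 16, 25, 15, 11, 22, 17, 15, 14, 22, 12, 45, 56, 73, 85, 82, 83, 84, 85, 85, 81, 84, 77, 67, 46, 41, 30, 27, 21, 28, 34, 36, 51, 60, 79, 80, 80, 83, 81, 74, 71, 82, 84, 79, 88, 79, 85, 81, 67, 31, 13, 1, 11, 16, 21, 12, 16, 24, 20, 10, 15]
col [135, 142, 150, 148, 140, 140, 75, 27, 27, 70, 80, 79, 78, 83, 75, 61, 40, 26, 19, 27, 22, 26, 23, 26, 29, 30, 34, 40, 41, 42, 38, 50, 49, 49, 52, 51, 55, 64, 65, 69, 67, 74, 74, 65, 79, 83, 81, 84, 85, 128, 134, 142]
w5 row [19, 17, 18, 10, 9, 5, 21, 19, 15, 28, 57, 84, 91, 90, 90, 90, 86, 89, 92, 84, 70, 58, 50, 46, 40, 32, 32, 32, 28, 29, 32, 32, 56, 78, 85, 80, 73, 71, 83, 88, 84, 89, 89, 86, 83, 72, 48, 23, 6, 2, 14, 13, 11, 17, 14, 12, 18, 24, 19, 18, 16]
col [161, 127, 84, 53, 29, 34, 50, 85, 89, 89, 84, 87, 72, 65, 33, 32, 31, 27, 29, 30, 31, 29, 30, 29, 22, 33, 32, 22, 33, 26, 31, 21, 30, 33, 27, 25, 29, 31, 33, 59, 68, 74, 90, 90, 89, 86, 129, 149, 151, 152, 153, 147]
[[16, 17, 17], [32, 32, 34], [17, 19, 21], [23, 20, 23], [40, 44, 42], [39, 44, 43], [43, 47, 45], [44, 51, 46], [66, 73, 66], [225, 225, 212], [223, 221, 208
[... 1409 characters left out ...]
 68, 72, 73]
199 [121, 124, 135, 138, 139, 140, 135, 54, 47, 37, 75, 58, 20, 25, 23, 35, 85, 88, 84, 75, 72, 73, 74, 67]
205 [116, 125, 140, 139, 141, 142, 96, 45, 40, 44, 88, 25, 31, 21, 23, 70, 90, 84, 71, 75, 79, 76, 76, 78]
211 [127, 126, 117, 113, 116, 122, 109, 141, 47, 92, 29, 28, 27, 26, 52, 90, 86, 73, 71, 72, 67, 75, 76, 75]
217 [117, 125, 130, 127, 123, 121, 137, 103, 43, 51, 26, 25, 29, 30, 136, 143, 101, 98, 120, 121, 119, 121, 118, 114]
223 [120, 122, 121, 118, 119, 121, 136, 139, 139, 38, 26, 22, 25, 112, 127, 120, 125, 122, 124, 119, 122, 122, 120, 125]
229 [126, 115, 117, 121, 131, 118, 126, 127, 128, 122, 122, 132, 131, 133, 135, 128, 126, 129, 137, 134, 122, 120, 126, 128]
```

```bash
python3 - <<'E'
from seg import *
P={}
for f,roi in (("w4",(318,95,372,205)),("w5",(174,105,228,205))):
    d,o=comps(f,roi,60,112,amin=300)
    for a,c,rc,sz,an,bx,k in o:
        h=cv2.convexHull(k[0].astype(np.float32)); ap=cv2.approxPolyDP(h,4,True)[:,0]
        print(f,"gate",round(a),rc.round(1),sz.round(1),round(an,1),"\n",ap.round(1).tolist())
        print([ (onz(d,p,.14)*1e3).round(1).tolist()[:2] for p in ap])
    x0,y0,x1,y1=roi
    d,o=comps(f,(x0+14,y0+14,x1-14,y1-15),0,58,amin=80)
    for a,c,rc,sz,an,bx,k in o: print(f,"slot",round(a),rc.round(1),sz.round(1),round(an,1),(onz(d,rc,.1375)*1e3).round(1)); P[f]=(d,rc)
print(tri(P["w4"],P["w5"]))
# rail near edge lines from w2 & rail in w5
d=load("w5.npz")
p=d["pixels"].mean(2).astype(int)
for x in (270,290,310,330,350,370): print(x,p[100:180:2,x].tolist())
E
```

```text
w4 gate 2422 [344.5 153.5] [88.7 53.7] 90.0 
 [[317.6000061035156, 109.0999984741211], [365.8999938964844, 115.5999984741211], [371.3999938964844, 123.5999984741211], [371.3999938964844, 180.39999389648438], [356.6000061035156, 197.39999389648438], [317.6000061035156, 191.60000610351562]]
[[681.9, 75.8], [677.4, 41.2], [671.8, 36.7], [629.5, 32.2], [615.9, 42.1], [620.6, 72.4]]
w4 slot 112 [344.5 114.7] [25.9  5.5] 1.3 [677.9  55.8 137.5]
w4 slot 488 [343.4 157.7] [ 9.8 56.2] 6.7 [646.4  54.1 137.5]
w5 gate 2226 [203.4 157.2] [52.3 80.6] 5.9 
 [[182.10000610351562, 116.9000015258789], [217.60000610351562, 119.4000015258789], [227.39999389648438, 179.60000610351562], [216.10000610351562, 196.89999389648438], [173.60000610351562, 191.10000610351562]]
[[676.6, 64.0], [674.8, 38.8], [630.1, 33.0], [616.4, 42.0], [621.0, 74.3]]
w5 slot 593 [198.5 157.4] [56.3 11.6] 89.1 [646.7  54.3 137.5]
(array([0.64665414, 0.05424327, 0.13804185]), [np.float64(0.1), np.float64(0.1)])
270 [152, 158, 161, 163, 153, 149, 151, 147, 116, 135, 142, 144, 105, 48, 81, 140, 149, 144, 146, 145, 145, 144, 146, 11
[... 345 characters left out ...]
 144, 148, 143, 148, 146, 145, 145, 144, 105, 57, 82, 142, 151, 138, 98, 94, 98, 96, 95, 92, 95, 94, 99, 151]
330 [157, 157, 162, 144, 144, 151, 148, 149, 156, 132, 194, 233, 233, 186, 60, 65, 128, 148, 146, 144, 144, 146, 142, 145, 134, 63, 56, 120, 148, 141, 106, 94, 90, 94, 96, 90, 91, 89, 92, 90]
350 [156, 155, 153, 158, 149, 145, 144, 147, 130, 126, 150, 228, 232, 230, 138, 84, 173, 231, 235, 209, 164, 141, 142, 142, 140, 90, 53, 89, 140, 142, 126, 97, 91, 94, 98, 96, 134, 150, 146, 148]
370 [152, 150, 156, 159, 157, 151, 145, 144, 155, 159, 139, 205, 232, 231, 187, 86, 109, 222, 233, 229, 230, 230, 230, 229, 229, 210, 97, 108, 222, 230, 222, 160, 150, 157, 155, 154, 149, 155, 155, 159]
```

```bash
python3 - <<'E'
from seg import *
def fitline(d,xs,r0,r1,f,z):
    g=cv2.GaussianBlur(d["pixels"].astype(np.float32).mean(2),(0,0),.8); Q=[]
    for x in xs:
        c=r0+(r1-r0)*(x-xs[0])/(xs[-1]-xs[0]); rows=np.arange(int(c)-6,int(c)+7); w=np.clip(110-g[rows,x],0,None)
        if w.sum()>20: Q.append(onz(d,((x),(w*rows).sum()/w.sum()),z)[:2])
    Q=np.array(Q); vx,vy,x0,y0=cv2.fitLine(Q.astype(np.float32),cv2.DIST_HUBER,0,1e-4,1e-4).ravel()
    print(f,len(Q),"dir deg",round(np.degrees(np.arctan2(vy,vx))%180,2),"x at y=-.05",round(float(x0+(-.05-y0)*vx/vy),4))
d=load("w5.npz")
fitline(d,np.arange(268,374),126,131,"w5 g1",.02); fitline(d,np.arange(268,374),149,153.5,"w5 g2",.02)
d4=load("w4.npz"); g=d4["pixels"].mean(2).astype(int)
for x in (410,470): print(x,g[110:170:2,x].tolist())
# slot long walls direction: slot contour left/right boundary per row
for f,roi in (("w4",(332,120,358,195)),("w5",(188,120,214,195))):
    d=load(f+".npz"); g=cv2.GaussianBlur(d["pixels"].astype(np.float32).mean(2),(0,0),.7)
    for lev in (50,65):
        L=[];R=[]
        for r in range(134,178,2):
            xs=np.where(g[r,roi[0]:roi[2]]<lev)[0]+roi[0]; L.append(onz(d,(xs[0],r),.1375)[:2]);R.append(onz(d,(xs[-1],r),.1375)[:2])
        for n,Q in(("L",L),("R",R)):
            vx,vy,x0,y0=cv2.fitLine(np.array(Q,np.float32),cv2.DIST_HUBER,0,1e-4,1e-4).ravel()
            print(f,lev,n,"x-axis deg",round(np.degrees(np.arctan(vy/vx)),2),"y at x=.6466",round(float(y0+(.6466-x0)*vy/vx),4))
E
```

```text
w5 g1 101 dir deg 87.46 x at y=-.05 0.6532
w5 g2 101 dir deg 87.47 x at y=-.05 0.6291
410 [140, 154, 156, 146, 135, 216, 199, 141, 89, 43, 91, 136, 142, 139, 144, 139, 137, 137, 140, 99, 44, 78, 139, 136, 130, 87, 89, 86, 86, 83]
470 [136, 136, 143, 148, 154, 132, 195, 218, 221, 172, 81, 105, 210, 222, 218, 219, 220, 220, 220, 220, 192, 91, 96, 198, 222, 212, 148, 144, 134, 135]
w4 50 L x-axis deg -2.29 y at x=.6466 0.0567
w4 50 R x-axis deg -3.26 y at x=.6466 0.0518
w4 65 L x-axis deg -2.63 y at x=.6466 0.0575
w4 65 R x-axis deg -2.38 y at x=.6466 0.0506
w5 50 L x-axis deg -1.66 y at x=.6466 0.0573
w5 50 R x-axis deg -2.83 y at x=.6466 0.051
w5 65 L x-axis deg -3.36 y at x=.6466 0.0585
w5 65 R x-axis deg -2.78 y at x=.6466 0.0503
```

Slot is at about (0.646, 0.054, 0.138) and the bench is turned about -2.5°. Now I'll hover over the rack with the jaws turned to it.

Request:
carry_out --commands '[[[-0.2533, 0.215, 0], 0, 1], [[-0.2533, 0.215, 0.11], 0, 1], [[-0.2533, 0.215, 0.11], 0, 1], [[-0.2533, 0.215, 0.11], 0, 1], [[-0.2533, 0.215, 0.11], 0, 1], [[0, 0, 0.11], 0.026, 1], [[0, 0, 0], 0.026, 1], [[0, 0, 0], 0, 1], [[0, 0, 0], 0, 1], [[0, 0, 0], 0, 1]]'

```text
t: 7.9
tcp_pos: [0.4301, -0.1497, 0.2205]
tcp_rot: [0.0, 0.987, -0.162, 0.0]
ft_force: [0.2, 0.0, -0.2]
finger_gap: 0.0877
```

```bash
python3 - <<'E'
from h import *
d=shot("wrist","w6"); s=read_state();print(s["tcp_pos"],s["joint_velocities"].round(3)); go(s["tcp_pos"],np.pi/2)
c=cv2.resize(d["pixels"][90:300,150:370,::-1],None,fx=3,fy=2.8,interpolation=cv2.INTER_CUBIC)
c=cv2.resize(d["pixels"][100:290,150:370,::-1],None,fx=3,fy=3,interpolation=cv2.INTER_CUBIC)
cv2.imwrite("pics/w6c.png",cv2.convertScaleAbs(c,alpha=1.6,beta=10))
E
```

```text
[ 0.43005602 -0.14968622  0.22039102] [-0.     0.002  0.001  0.     0.001  0.008]
shares [0. 0. 0.] mm [0. 0. 0.] turn (np.float64(-0.0518), np.float64(-18.63)) j6 1.299 yawnow -108.63
```

View pics/w6c.png

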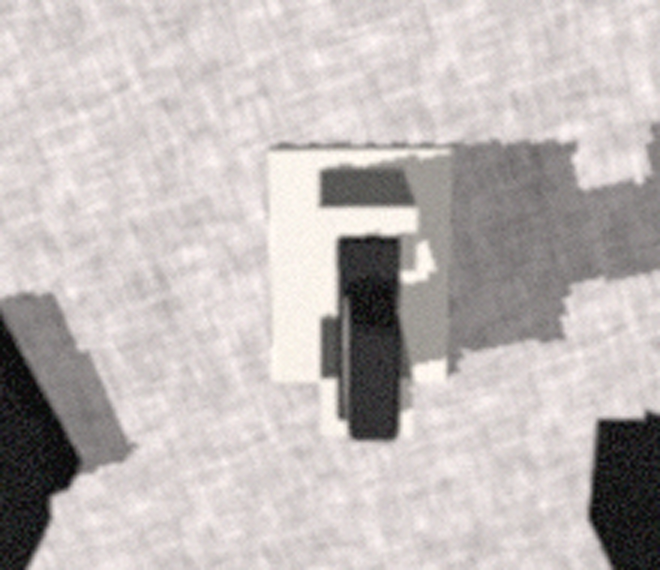

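W6 crop: the rack is square to the image. The grip's top face spans crop x≈350–400 and y≈293–438, so its centre is at about (275,222) in the full image.

```bash
python3 - <<'E'
from h import *
d=load("w6.npz"); e=load("w1.npz")
g=cv2.GaussianBlur(d["pixels"].astype(np.float32).mean(2),(0,0),.7)
for r in (205,215,225,235): print(r,g[r,256:292].astype(int).tolist())
print(g[170:255,275].astype(int).tolist())
R=rot(read_state()["tcp_rot"]); T=read_state()["tcp_pos"]
loc=lambda X:(R.T@(X-T)*1e3).round(1)
P=onz(d,(274.8,221.8),.092); print("grip centre",P, "tool mm",loc(P))
for n,p in (("near",(275,246)),("far",(274.8,197.7))): print(n,loc(onz(d,p,.092)))
print("tri near end",tri((d,(275,246)),(e,(258.5,225.5))))
for p in ((239.5,150),(300,150),(241,226.5),(298.5,226.5)): print("base",loc(onz(d,p,.008)))
E
```

```text
205 [130, 114, 99, 91, 92, 88, 69, 53, 58, 62, 43, 19, 13, 12, 9, 10, 6, 5, 6, 9, 6, 6, 10, 11, 10, 19, 39, 66, 84, 90, 90, 89, 90, 91, 91, 90]
215 [113, 76, 54, 49, 49, 43, 38, 43, 64, 70, 50, 29, 24, 25, 27, 26, 26, 26, 27, 26, 27, 27, 24, 25, 25, 23, 24, 34, 52, 70, 83, 89, 89, 87, 89, 90]
225 [120, 94, 78, 76, 77, 71, 57, 47, 59, 65, 49, 30, 24, 25, 25, 26, 26, 26, 28, 26, 27, 27, 23, 24, 25, 24, 26, 41, 55, 63, 76, 104, 131, 144, 146, 146]
235 [133, 138, 142, 143, 140, 125, 92, 59, 51, 53, 42, 31, 25, 26, 27, 26, 26, 25, 24, 25, 26, 28, 26, 25, 24, 24, 38, 62, 84, 95, 103, 113, 122, 125, 125, 127]
[137, 143, 145, 146, 146, 143, 131, 108, 70, 33, 21, 23, 26, 25, 22, 23, 24, 26, 26, 27, 23, 19, 16, 15, 13, 10, 8, 5, 5, 6, 9, 10, 13, 11, 9, 9, 8, 8, 12, 17, 18, 21, 25, 24, 25, 26, 28, 27, 26, 26, 26, 25, 25, 24, 26, 26, 27, 28, 29, 26, 26, 26, 25, 26, 26, 25, 25, 27, 27, 27, 26, 25, 25, 24, 25, 35, 63, 97, 118, 125, 128, 130, 131, 132, 132]
grip centre [ 0.41695589 -0.15880297  0.092     ] tool mm [ -9.5  12.8 128.4]
near [-27.7  13.3 128.4]
far [  7.7  12.5 128.4]
tri near end (array([ 0.40599023, -0.15508158,  0.10570635]), [np.float64(0.5), np.float64(0.5)])
base [ 23.4 -14.4 212.4]
base [ 23.4  39.1 212.4]
base [-50.1 -14.1 212.4]
base [-50.2  40.6 212.4]
```

Request:
carry_out --commands '[[[-0.093, 0.085, 0], 0, 0.14], [[0, 0, 0.208], 0, 0.14], [[0, 0, 0.208], 0, 0.14], [[0, 0, 0.207], 0, 0.14], [[0, 0, 0], 0, 0.14], [[0, 0, 0], 0, -1], [[0, 0, 0], 0, -1], [[0, 0, 0], 0, -1], [[0, 0, 0], 0, -1], [[0, 0, 0], 0, -1]]' --newtons 25

```text
t: 9.2
tcp_pos: [0.4128, -0.1575, 0.1272]
tcp_rot: [0.0, 0.987, -0.163, 0.0]
ft_force: [-0.7, 0.6, 5.4]
finger_gap: 0.0115
```

```bash
python3 - <<'E'
from h import *
d=shot("wrist","w7"); s=read_state();print(s["tcp_pos"],s["ft_force"].round(1),s["finger_gap"]); 
e=shot("scene","s7")
c=cv2.resize(d["pixels"][150:290,170:350,::-1],None,fx=4,fy=4,interpolation=cv2.INTER_CUBIC)
cv2.imwrite("pics/w7c.png",cv2.convertScaleAbs(c,alpha=1.8,beta=20))
E
```

```text
[ 0.41284127 -0.1575208   0.1272544 ] [-1.1  1.5  5. ] 0.011419052616650388
```

View pics/w7c.png

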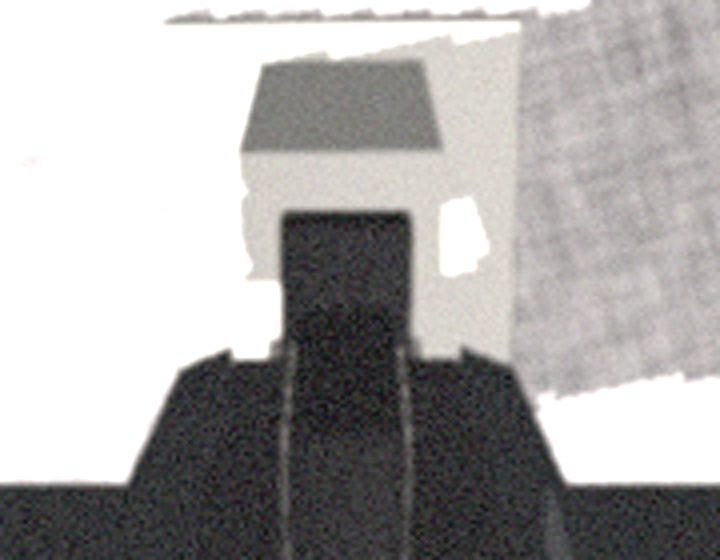

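W7 crop shows the fingers closed on the grip (gap 11.5 mm), with the shoulder's end edge at crop (283–411, 212). From that I'll work out where the blade sits in the hand.

```bash
python3 - <<'E'
from h import *
d=load("w7.npz"); s=read_state(); R=rot(s["tcp_rot"]);T=s["tcp_pos"]
loc=lambda X:(R.T@(X-T)*1e3).round(1)
for z in (.052,.054,.06): print(z,loc(onz(d,(256.8-.2,203-.3),z)),loc(onz(d,(170+283/4,203),z)),loc(onz(d,(170+411/4,203),z)))
g=d["pixels"].mean(2).astype(int); print(g[195:250,256].tolist())
E
```

```text
0.052 [23.3  0.3 75.3] [23.2 -7.5 75.3] [23.1  8.4 75.3]
0.054 [24.   0.3 73.3] [23.9 -7.4 73.3] [23.9  8.2 73.3]
0.06 [26.2  0.3 67.3] [26.  -7.1 67.3] [26.   7.9 67.3]
[104, 103, 107, 106, 104, 102, 100, 70, 32, 10, 10, 14, 10, 25, 21, 19, 26, 24, 24, 26, 17, 19, 18, 22, 24, 17, 17, 18, 18, 22, 21, 27, 20, 18, 13, 14, 5, 14, 10, 3, 19, 14, 16, 12, 17, 16, 9, 13, 16, 16, 1, 5, 7, 6, 13]
```

Request:
carry_out --commands '[[[0, 0, -0.05], 0, -1], [[0, 0, -0.1], 0, -1], [[0, 0, -0.2], 0, -1], [[0, 0, -0.35], 0, -1], [[0, 0, -0.35], 0, -1], [[0, 0, 0], 0, -1], [[0, 0, 0], 0, -1], [[0, 0, 0], 0, -1], [[0, 0, 0], 0, -1], [[0, 0, 0], 0, -1]]'

```text
t: 10.55
tcp_pos: [0.4123, -0.1572, 0.2835]
tcp_rot: [-0.0, 0.987, -0.163, -0.001]
ft_force: [-0.3, 0.6, -0.8]
finger_gap: 0.0118
```

Request:
carry_out --commands '[[[0.1722, -0.3063, 0], 0, -1], [[0.1722, -0.3063, 0], 0, -1], [[0.1722, -0.3063, 0], 0, -1], [[0.1722, -0.3063, 0], 0, -1], [[0.1722, -0.3063, 0], 0, -1], [[0.1722, -0.3063, 0], 0, -1], [[0, 0, 0], -0.0224, -1], [[0, 0, 0], -0.0224, -1], [[0, 0, 0], 0, -1], [[0, 0, 0], 0, -1]]'

```text
t: 11.8
tcp_pos: [0.6478, 0.0538, 0.284]
tcp_rot: [-0.0, 1.0, -0.024, -0.0]
ft_force: [0.2, 0.0, -0.7]
finger_gap: 0.0117
```

```bash
python3 - <<'E'
from h import *
s=read_state(); print(s["finger_gap"],s["ft_force"].round(1)); go([.6471,.0546,.2835],np.radians(87.5))
d=shot("wrist","w8"); e=shot("side","sd8"); f=shot("scene","s8")
c=cv2.resize(d["pixels"][100:300,150:360,::-1],None,fx=2.4,fy=2.4,interpolation=cv2.INTER_CUBIC)
p=proj(e,np.array([.646,.054,.15])).astype(int); q=proj(f,np.array([.646,.054,.15])).astype(int); print(p,q)
k=lambda i,p:cv2.resize(i["pixels"][p[1]-40:p[1]+40,p[0]-45:p[0]+45,::-1],(270,240),interpolation=cv2.INTER_CUBIC)
cv2.imwrite("pics/w8c.png",cv2.convertScaleAbs(np.hstack([c,np.vstack([k(e,p),k(f,q)])]),alpha=1.8,beta=20))
E
```

```text
0.011735813757641645 [ 0.2  0.  -0.7]
shares [-0.005 -0.005  0.003] mm [-0.7 -0.8  0.5] turn (np.float64(-0.0007), np.float64(-0.27)) j6 1.52 yawnow -92.77
[189 170] [282 244]
```

View pics/w8c.png

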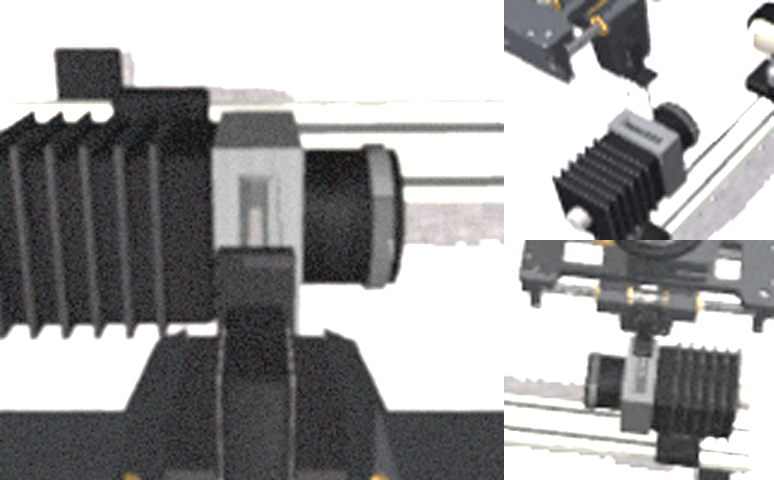

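The view shows the blade above the gate, centred on the slot in the jaw direction. I'll make a small correction, then lower it slowly into the mouth.

Request:
carry_out --commands '[[[-0.005, -0.005, 0], 0, -1], [[0, 0, 0.08], 0, -1], [[0, 0, 0.03], 0, -1], [[0, 0, 0.025], 0, -1], [[0, 0, 0.025], 0, -1], [[0, 0, 0.025], 0, -1], [[0, 0, 0.025], 0, -1], [[0, 0, 0.02], 0, -1], [[0, 0, 0.02], 0, -1], [[0, 0, 0], 0, -1]]'

```text
t: 13.2
tcp_pos: [0.647, 0.0547, 0.2464]
tcp_rot: [0.0, 1.0, -0.023, -0.0]
ft_force: [0.7, -0.6, -0.4]
finger_gap: 0.0117
```

Request:
carry_out --commands '[[[0, 0, 0.04], 0, -1], [[0, 0, 0.04], 0, -1], [[0, 0, 0.04], 0, -1], [[0, 0, 0.04], 0, -1], [[0, 0, 0.03], 0, -1], [[0, 0, 0.015], 0, -1], [[0, 0, 0.01], 0, -1], [[0, 0, 0.006], 0, -1], [[0, 0, 0.004], 0, -1], [[0, 0, 0], 0, -1]]'

```text
t: 14.45
tcp_pos: [0.6473, 0.0547, 0.2133]
tcp_rot: [0.0, 1.0, -0.023, 0.0]
ft_force: [-0.5, -2.1, 2.0]
finger_gap: 0.012
```

Request:
carry_out --commands '[[[0, 0, 0.004], 0, -1], [[0, 0, 0.004], 0, -1], [[0, 0, 0], 0, -1], [[0, 0, 0], 0, -0.2], [[0, 0, 0], 0, -0.2], [[0, 0, 0], 0, -0.2], [[0, 0, -0.1], 0, -0.2], [[0, 0, -0.2], 0, -0.2], [[0, 0, -0.3], 0, -0.2], [[0, 0, 0], 0, -0.2]]'

```text
t: 15.7
tcp_pos: [0.6493, 0.0546, 0.308]
tcp_rot: [0.0, 1.0, -0.023, 0.005]
ft_force: [1.3, -0.1, 0.1]
finger_gap: 0.0353
```

```bash
python3 - <<'E'
from h import *
s=read_state(); print(s["finger_gap"],s["tcp_pos"])
d=shot("wrist","w9"); e=shot("side","sd9"); f=shot("scene","s9")
c=cv2.resize(d["pixels"][100:300,150:360,::-1],None,fx=2.4,fy=2.4,interpolation=cv2.INTER_CUBIC)
p=proj(e,np.array([.646,.054,.15])).astype(int); q=proj(f,np.array([.646,.054,.15])).astype(int)
k=lambda i,p:cv2.resize(i["pixels"][p[1]-40:p[1]+40,p[0]-45:p[0]+45,::-1],(270,240),interpolation=cv2.INTER_CUBIC)
cv2.imwrite("pics/w9c.png",cv2.convertScaleAbs(np.hstack([c,np.vstack([k(e,p),k(f,q)])]),alpha=1.8,beta=20))
# block top, from w3
from seg import comps
d3=load("w3.npz")
dd,o=comps("w3",(215,210,285,295),190,255,amin=100)
for a,cc,rc,sz,an,bx,kk in o: print(round(a),rc.round(1),sz.round(1),round(an,1),bx.round(1).tolist(),[(onz(d3,b,.054)*1e3).round(1).tolist()[:2] for b in bx])
E
```

```text
0.03532043064076249 [0.64931612 0.05462038 0.30801884]
550 [244.1 269.2] [20.9 27.2] 9.1 [[231.7, 281.0], [235.9, 254.1], [256.6, 257.4], [252.3, 284.3]] [[396.5, 176.9], [430.5, 171.4], [426.4, 148.8], [392.2, 153.6]]
```

View pics/w9c.png

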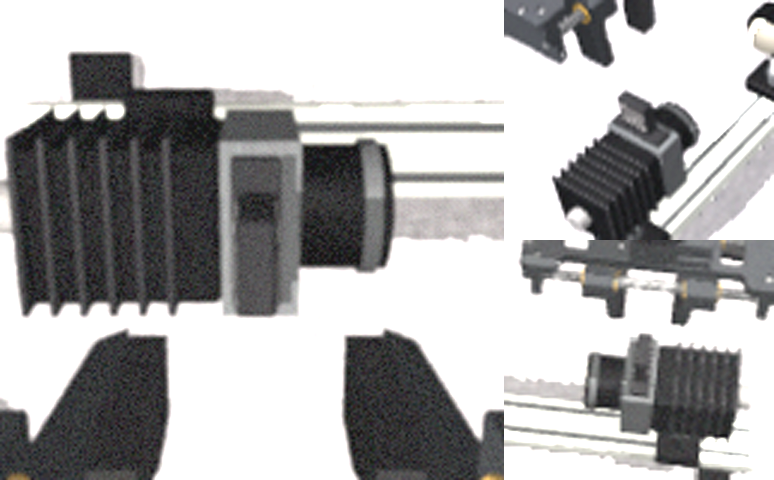

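Blade looks home: the shoulder sits on the gate and the fingers are clear. The block's long (polished) axis lies along about -9° from world x, centred near (0.411, 0.163). I'll hover over the stand next.

Request:
carry_out --commands '[[[-0.324, -0.129, 0], 0, 0.27], [[-0.324, -0.129, 0], 0, 0.27], [[-0.324, -0.129, 0.15], 0, 0.27], [[-0.324, -0.129, 0.15], 0, 0.27], [[-0.324, -0.129, 0.15], 0, 0.27], [[0, 0, 0.27], 0.018, 0.27], [[0, 0, 0], 0, 0.27], [[0, 0, 0], 0, 0.27], [[0, 0, 0], 0, 0.27], [[0, 0, 0], 0, 0.27]]'

```text
t: 17.1
tcp_pos: [0.4097, 0.1623, 0.1948]
tcp_rot: [-0.0, 0.997, -0.079, 0.001]
ft_force: [-0.3, 0.6, 0.2]
finger_gap: 0.0558
```

```bash
python3 - <<'E'
from seg import *
d=shot("wrist","w10"); s=read_state(); print(s["finger_gap"],s["tcp_pos"]); go(s["tcp_pos"],np.radians(80.8))
R=rot(s["tcp_rot"]);T=s["tcp_pos"]; loc=lambda X:(R.T@(X-T)*1e3).round(1)
dd,o=comps("w10",(190,150,330,300),190,255,amin=100)
for a,cc,rc,sz,an,bx,kk in o: print(round(a),rc.round(1),sz.round(1),round(an,1),bx.round(1).tolist(),[loc(onz(d,b,.054)).tolist()[:2] for b in bx])
c=cv2.resize(d["pixels"][90:300,130:380,::-1],None,fx=2.5,fy=2.5,interpolation=cv2.INTER_CUBIC)
cv2.imwrite("pics/w10c.png",cv2.convertScaleAbs(c,alpha=1.3,beta=20))
E
```

```text
0.05605293998899507 [0.40948422 0.16228694 0.19456723]
shares [0. 0. 0.] mm [0. 0. 0.] turn (np.float64(0.0003), np.float64(0.12)) j6 1.836 yawnow -99.08
1561 [254.9 199.1] [46.5 34. ] 90.0 [[237.9, 175.9], [271.9, 175.9], [271.9, 222.4], [237.9, 222.4]] [[19.4, -12.4], [19.4, 10.9], [-15.1, 11.4], [-15.1, -13.0]]
```

View pics/w10c.png

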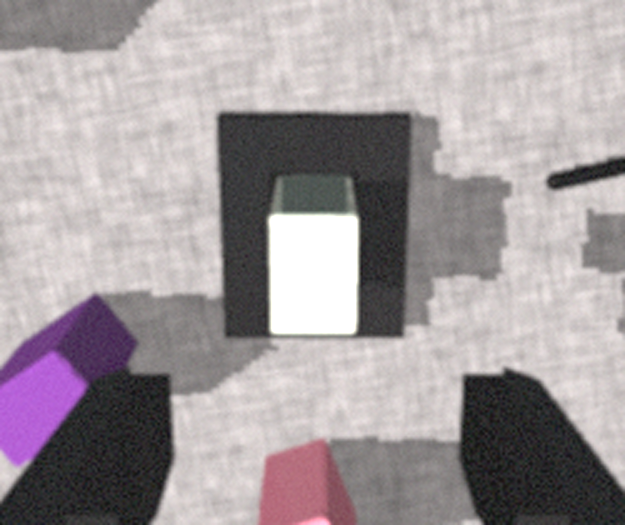

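W10 crop: the block is square to the tool, with its top face at crop (268–358, 213–333). The purple decoy is on the left, so I'm checking clearance to it and triangulating the block's height.

```bash
python3 - <<'E'
from h import *
d=load("w10.npz"); e=load("w3.npz"); s=read_state(); R=rot(s["tcp_rot"]);T=s["tcp_pos"]; loc=lambda X:(R.T@(X-T)*1e3).round(1)
f=lambda x,y:(130+x/2.5-.3,90+y/2.5-.3)
for n,p,z in(("pur b1",(137,345),0),("pur b2",(97,295),0),("pur t",(85,385),.05),("pur t2",(57,350),.05),("pink b",(325,440),0),("ant tip",(550,182),.01),("stand tl",(219,114),.01),("stand br",(404,336),.01)): print(n,loc(onz(d,f(*p),z)))
a=[(237.9,175.9),(271.9,175.9),(271.9,222.4),(237.9,222.4)]; b=[(235.9,254.1),(256.6,257.4),(252.3,284.3),(231.7,281.0)]
X=[]
for p,q in zip(a,b):
    x,r=tri((d,p),(e,q)); X.append(x); print((x*1e3).round(1),r)
print("top centre tri",np.mean(X,0),"cast",np.mean([onz(d,p,.054) for p in a],0))
go(np.r_[np.mean([onz(d,p,.054) for p in a],0)[:2],.079],np.radians(80.8))
E
```

```text
pur b1 [-43.3 -64.  194.5]
pur b2 [-24.2 -76.7 194.6]
pur t [-33.9 -68.8 144.5]
pur t2 [-22.5 -76.  144.6]
pink b [-81.8   3.5 194.5]
ant tip [ 18.6  76.  184.6]
stand tl [ 40.6 -30.5 184.6]
stand br [-35.5  30.4 184.5]
[431.  171.4  54.8] [np.float64(0.0), np.float64(0.0)]
[427.7 148.6  56.3] [np.float64(0.1), np.float64(0.1)]
[394.3 153.5  57.2] [np.float64(0.1), np.float64(0.1)]
[397.6 177.   55.8] [np.float64(0.3), np.float64(0.3)]
top centre tri [0.41267755 0.16261925 0.05600069] cast [0.41192998 0.1627102  0.054     ]
shares [ 0.015 -0.005  0.77 ] mm [  2.2  -0.8 115.6] turn (np.float64(0.0003), np.float64(0.12)) j6 1.836 yawnow -99.08
```

Request:
carry_out --commands '[[[0.016, -0.004, 0], 0, 0.27], [[0, 0, 0.26], 0, 0.27], [[0, 0, 0.26], 0, 0.27], [[0, 0, 0.15], 0, 0.27], [[0, 0, 0.1], 0, 0.27], [[0, 0, 0], 0, -1], [[0, 0, 0], 0, -1], [[0, 0, 0], 0, -1], [[0, 0, 0], 0, -1], [[0, 0, 0], 0, -1]]' --newtons 25

```text
t: 18.4
tcp_pos: [0.412, 0.1627, 0.0792]
tcp_rot: [-0.0, 0.997, -0.079, 0.001]
ft_force: [-1.2, 0.2, 7.0]
finger_gap: 0.0236
```

Request:
carry_out --commands '[[[0, 0, -0.06], 0, -1], [[0, 0, -0.2], 0, -1], [[0, 0, -0.3], 0, -1], [[0, 0, -0.35], 0, -1], [[0, 0, -0.35], 0, -1], [[0, 0, -0.05], -0.02, -1], [[0, 0, 0], -0.028, -1], [[0, 0, 0], -0.028, -1], [[0, 0, 0], -0.028, -1], [[0, 0, 0], -0.028, -1]]'

```text
t: 19.65
tcp_pos: [0.4109, 0.1626, 0.275]
tcp_rot: [-0.0, 0.943, 0.332, -0.0]
ft_force: [0.3, -0.0, -1.2]
finger_gap: 0.024
```

Request:
carry_out --commands '[[[0, 0, 0], -0.028, -1], [[0, 0, 0], -0.028, -1], [[0, 0, 0], -0.028, -1], [[0, 0, 0], -0.028, -1], [[0, 0, 0], -0.0242, -1], [[0, 0, 0], 0, -1], [[0, 0, 0], 0, -1], [[0, 0, 0], 0, -1], [[0, 0, 0], 0, -1], [[0, 0, 0], 0, -1]]'

```text
t: 20.9
tcp_pos: [0.4113, 0.1626, 0.2748]
tcp_rot: [0.0, 0.723, 0.691, -0.0]
ft_force: [-0.7, -0.1, -0.1]
finger_gap: 0.0238
```

```bash
python3 - <<'E'
from h import *
s=read_state(); print(s["tcp_pos"],s["finger_gap"],s["ft_force"].round(1)); go([.6418,-.0506,.275],np.radians(-2.54))
E
```

```text
[0.4112602  0.16260414 0.27480789] 0.023796549821896138 [-0.7 -0.1 -0.1]
shares [-1.351e+00  1.599e+00 -1.000e-03] mm [-2.027e+02  2.398e+02 -2.000e-01] turn (np.float64(-0.0), np.float64(-0.02)) j6 0.152 yawnow -2.56
```

Request:
carry_out --commands '[[[-0.2252, 0.2665, 0], 0, -1], [[-0.2252, 0.2665, 0], 0, -1], [[-0.2252, 0.2665, 0], 0, -1], [[-0.2252, 0.2665, 0], 0, -1], [[-0.2252, 0.2665, 0], 0, -1], [[-0.2252, 0.2665, 0], 0, -1], [[0, 0, 0], 0, -1], [[0, 0, 0], 0, -1], [[0, 0, 0], 0, -1], [[0, 0, 0], 0, -1]]'

```text
t: 22.15
tcp_pos: [0.6415, -0.0495, 0.2753]
tcp_rot: [0.0, 0.722, 0.692, 0.0]
ft_force: [-0.3, -0.6, -0.9]
finger_gap: 0.024
```

```bash
python3 - <<'E'
from h import *
s=read_state(); print(s["tcp_pos"],s["finger_gap"],s["ft_force"].round(1)); go([.6418,-.0506,.1602],np.radians(-2.54))
d=shot("wrist","w11"); e=shot("side","sd11"); f=shot("scene","s11")
k=lambda i,p:i["pixels"][p[1]-70:p[1]+70,p[0]-90:p[0]+90,::-1]
p=proj(e,np.array([.642,-.03,.15])).astype(int); q=proj(f,np.array([.642,-.03,.15])).astype(int)
r=lambda i:cv2.resize(i,(386,300),interpolation=cv2.INTER_CUBIC)
cv2.imwrite("pics/w11c.png",cv2.convertScaleAbs(np.hstack([cv2.resize(d["pixels"][:300,80:430,::-1],(400,343)),np.vstack([r(k(e,p)),r(k(f,q))])[:343*1] if 0 else cv2.resize(np.vstack([k(e,p),k(f,q)]),(221,343))]),alpha=1.5,beta=20))
E
```

```text
[ 0.64149592 -0.04948488  0.27528972] 0.023985307251519716 [-0.3 -0.6 -0.9]
shares [-0.007  0.002  0.767] mm [ -1.1   0.3 115.1] turn (np.float64(0.0002), np.float64(0.07)) j6 -0.218 yawnow -2.47
```

View pics/w11c.png

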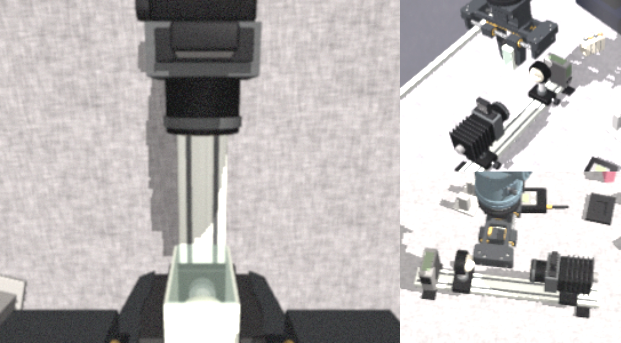

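The view shows the block centred over the rail (block column about 202, rail and lens about 203) and square to it, with room to descend. Lowering into the beam.

Request:
carry_out --commands '[[[-0.007, 0.002, 0], 0, -1], [[0, 0, 0.1], 0, -1], [[0, 0, 0.16], 0, -1], [[0, 0, 0.16], 0, -1], [[0, 0, 0.14], 0, -1], [[0, 0, 0.1], 0, -1], [[0, 0, 0.06], 0, -1], [[0, 0, 0.03], 0, -1], [[0, 0, 0.017], 0, -1], [[0, 0, 0], 0, -1]]'

```text
t: 23.55
tcp_pos: [0.6424, -0.0515, 0.1602]
tcp_rot: [0.0, 0.723, 0.691, 0.0]
ft_force: [-0.1, -0.1, -0.7]
finger_gap: 0.0239
```

```bash
python3 - <<'E'
from h import *
s=read_state(); print(s["tcp_pos"],s["finger_gap"],s["ft_force"].round(1),s["joint_velocities"].round(3)); go([.6418,-.0506,.1602],np.radians(-2.54))
d=shot("wrist","w12"); e=shot("side","sd12"); f=shot("scene","s12")
k=lambda i,p,w,h:i["pixels"][p[1]-h:p[1]+h,p[0]-w:p[0]+w,::-1]
p=proj(e,np.array([.642,-.02,.12])).astype(int); q=proj(f,np.array([.642,-.0,.12])).astype(int)
r=lambda i:cv2.resize(i,(400,300),interpolation=cv2.INTER_CUBIC)
cv2.imwrite("pics/w12c.png",cv2.convertScaleAbs(np.hstack([cv2.resize(d["pixels"][:300,80:430,::-1],(400,600)),np.vstack([r(k(e,p,64,48)),r(k(f,q,84,63))])]),alpha=1.5,beta=20))
# expected projections in each picture: blade grip top centre, home
for i in(d,e,f): print([proj(i,np.array(X)).round(1) for X in((.6464,.0543,.178),(.6464,.0543,.146),(.6418,-.0506,.135))])
E
```

```text
[ 0.64244521 -0.05153895  0.16020827] 0.02394707875558316 [-0.1 -0.1 -0.7] [-0.002 -0.003 -0.003  0.     0.002  0.002]
shares [ 0.006 -0.005  0.   ] mm [ 0.9 -0.7  0. ] turn (np.float64(0.0), np.float64(0.01)) j6 -0.22 yawnow -2.53
[array([252.8, -89.2]), array([254. , -26.5]), array([255. , 304.6])]
[array([187.6, 163.1]), array([189.5, 171.8]), array([215. , 150.8])]
[array([282.9, 238.9]), array([282.3, 245. ]), array([240.5, 242.4])]
```

View pics/w12c.png

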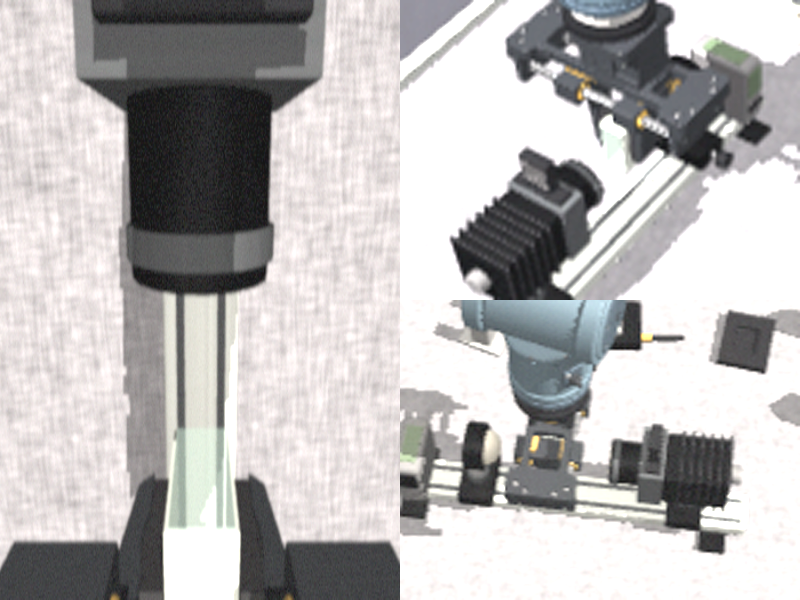

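Request:
carry_out --commands '[[[0.005, -0.004, 0], 0, -1], [[0, 0, 0], 0, -1], [[0, 0, 0], 0, -1], [[0, 0, 0], 0, -1], [[0, 0, 0], 0, -1], [[0, 0, 0], 0, -1], [[0, 0, 0], 0, -1], [[0, 0, 0], 0, -1], [[0, 0, 0], 0, -1], [[0, 0, 0], 0, -1]]'

```text
t: 24.95
tcp_pos: [0.6416, -0.0508, 0.1598]
tcp_rot: [-0.0, 0.723, 0.691, 0.0]
ft_force: [-0.3, -0.0, -0.1]
finger_gap: 0.024
```

```bash
python3 - <<'E'
from h import *
s=read_state(); print(s["t"],s["tcp_pos"],s["finger_gap"],s["ft_force"].round(1),s["joint_velocities"].round(3)); go([.6418,-.0506,.1602],np.radians(-2.54))
print(ctrl.finish_job())
E
```

```text
24.95 [ 0.64161911 -0.05075311  0.15975308] 0.024018928832634255 [-0.3 -0.  -0.1] [-0.    -0.    -0.    -0.002 -0.001  0.   ]
shares [ 0.001  0.001 -0.003] mm [ 0.2  0.2 -0.4] turn (np.float64(0.0), np.float64(0.01)) j6 -0.219 yawnow -2.53
the job is handed in; nothing more can be done
None
```

I handed the job in at about 25 s. The aperture blade is in the lamp's slot and let go, and the glass block is held by its frosted sides in the middle of the beam. The hand-in gave no verdict, so this rests on my own checks.

- **Blade:** it met resistance at the height expected for fully home. A later picture shows its shoulder on the gate with the fingers clear. I did not measure the window against the gate point directly.
- **Block:** the finger opening is 24.0 mm, matching the block's width. The gripper is within 0.5 mm of my target point and 0.01° of square to the beam. The arm is at rest with no outside force. The block's own place follows from the gripper pose and where I gripped it. The last wrist picture showed it centred on the rail and lens to about 1 mm.
- **Bystanders:** I kept clear of the transmitter, caddy and marker, but did not measure their positions again at the end.

Two measurements disagreed:
- **Block height:** two views put the block's top at 56 mm, where the text gives 54 mm. I used 54 mm; the tolerance is 8 mm.
- **Blade end point:** a rough early triangulation of the blade grip's end gave 106 mm where 92 mm was expected. I put this down to a poor pixel pick and dropped it.

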